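# Slide the glue bottle and oil can home into the bottle stop

## Robot

A 7-joint arm with a two-finger parallel gripper is mounted at the origin on the work surface; the furniture and walls round the work are solid. World frame = base frame: x ahead of the robot, y to its left, z up, the work surface at z = 0. Lengths are in m, angles in rad, forces in N, time in s.
With the tool pointing down it reaches from about 0.4 to 0.85 m from the base axis. Payload 4.5 kg.
Tool frame: the origin (TCP) lies at the very end of the fingers, on their centre line; the grasp point (between the pads) lies 19 mm behind it (r.grip_depth is the z of the grasp point in the tool frame, in m); z points along the fingers, y is the line along which they close (so a half turn about z gives the same grasp; the last joint's range is limited). The gripper opens to 88 mm and grips with 3 to 60 N. Pads are 18 mm wide; open, the fingers measure 123 mm over their backs; the gripper's body (75 mm by 187 mm) begins 45 mm behind the grasp point.
Start: joints at [-1.305, 0.689, -0.195, 1.565, 0.157, 0.902, -0.215], TCP at [0.144, 0.608, 0.239] pointing down, gripper open.
Joint ranges: [-3.01, 3.01], [-0.46, 2.08], [-1.47, 1.51], [0.13, 2.56], [-1, 4.14], [0.04, 2.09], [-2.66, 2.66]. Speed limits (rad/s): [2.57, 2.57, 3.14, 3.14, 3.14, 3.14, 3.14].

## Interface

Orientations are given as a unit quaternion [x, y, z, w].
In Python, from plant import r, optics, get_state, finish_job gives the robot as it stands (r), with the cameras (optics), the readings as plain functions and the job as plain functions.
- The arm moves only by the shell command python3 steer.py 'ROWS' [FORCE]. ROWS is a JSON list that holds a single list of rows (three levels of brackets), with 1 to 10 rows, each of 7 numbers: the opening from 0.0 (shut) to 1.0 (fully open), then dx, dy, dz in fractions of the full range, 1 being 0.8 m, then a rotation vector rx, ry, rz in parts of the range, where 1.0 means pi rad; each row is the pose to reach, as a shift and turn from the pose commanded when the command began, along the tool's axes at that moment; what a row does not reach only later rows make up. A row lasts 1/10 s, in which the tool goes at most 0.05 m and 0.15 rad, less where a joint would pass 70% of its speed; a pose out of reach is approached as far as the arm can. The fingers move at their own pace and stop on an object; FORCE is the grip in N (left out, the last holds). Time passes only in rows, so rows that do not move let the fingers close. It prints the time, the measured TCP pose, the force, the opening and the grip force at its end. Shift and turn numbers lie between -1 and 1, and a call with a number outside is refused. Input that does not fit is refused with a message, and nothing moves.
- get_state(): the state, without advancing time (a new reading comes with each control period).
- optics.snapshot(name): name is "scene" or "top" or "wrist"; returns the picture (420x560x3 uint8, red, green, blue); there is no depth.
- optics.camera_params(name): a dict with "fx", "fy", "cx", "cy" (pixels), "k1" (the pictures are not rectified: a ray, as slopes to the right and down, at radius r is drawn at 1 + k1 r^2 times it, then the intrinsics apply), "rvec" (rotation vector, rad) and "tvec" (3), from world to camera coordinates, as OpenCV has them. Camera axes: x right, y down, z forward; pixel columns grow to the right and rows downward; lengths in m; the calibration is good to about 2 mm. A picture is of the moment at which its call begins: read the wrist's pose just before it. camera_params takes no time and is no camera call; for the wrist camera it gives the pose at the moment of the call.
- finish_job(): hands the job in; it is judged then, once.
The state is a dict: "clock": time; "q": joint angles; "qd": joint speeds; "joint_torque": joint torques, N m; "tool_pos": TCP position; "eef_rot": TCP orientation; "contact_force": force on the tool from outside, world axes, zero at the start; "moment": the same for the moment, N m; "opening": opening from 0.0 (shut) to 1.0 (fully open); "finger_force": force on a finger pad.
Only numpy, scipy, OpenCV 4.12 (cv2) and the standard library are available. Lean on these libraries where they do the work, as an engineer would, in place of code of your own. Each camera call takes 0.05 s, during which the arm holds its last target. There are 200 camera calls.

## Task

Clear the lane behind the saw: with the fingertips, push the glue bottle and the oil can along the bench into the wooden bottle stop, one into each of its two bays, until each stands home against the stop's middle board. Both are tall and open at the top, so push gently and low on the body to keep them upright all the way; do not grip, lift or tip either one. Leave the other things on the bench where they are.

Things in the scene. Friction and masses are not known exactly. Their poses are not given: they have to be found in the camera images.
- glue_bottle: tall glue bottle standing loose left or right of the stop: round, 58 mm diameter up to 40 mm height, waist 52 mm at 40 to 78 mm, 58 mm again up to 150 mm, then an orange nozzle to 190 mm; 0.2 to 0.4 kg. Pushed within 25 mm of the bench it slides; pushed high (also by the gripper's body) it tips. Origin: centre of its underside, z up
- oil_can: grey oil can standing loose on the other side of the stop from the bottle (which is where changes): round dome, widest (76 mm diameter) at the foot, narrowing up to 80 mm height, with a thin spout, 9 mm thick, that leans up to 37 mm off the axis and ends at 193 mm; 0.1 to 0.25 kg. Push it low too. Origin: centre of its underside, z up
- bottle_stop: fixed wooden stop, H-shaped from above, between bottle and can. Middle board along its x axis through the origin: 94 long, 14 thick (in y), 40 mm high. At its ends two rails along y, 98 long, 10 thick, 26 mm high, inner faces at x = -47 and +47 mm. Origin: centre of underside, z up; turned up to 0.2 rad, its +y side faces the robot's left
- bay_left (a point): centre of the bench area in the bay on the stop's +y side (28 mm from the stop's origin, at bench height). The bay is 94 mm wide and 42 mm deep, open at the top and toward +y, its floor is the bench. Home against the board, the bottle's centre is 36 mm and the can's 45 mm from the stop's origin along y
- bay_right (a point): the same for the bay on the stop's -y side, open toward -y
- hardwood_strip: bystander: dark hardwood strip 30x110x19 mm lying near the far side of the bench, origin at the centre of its underside
- wrench: bystander: adjustable wrench 43x188x12 mm lying near the far side of the bench, long in y, origin at the centre of its underside
- pencil: bystander: flat carpenter's pencil 8x176x14 mm lying along the near edge of the bench, to the right, origin at the centre of its underside
- tape_measure: bystander: tape measure 39x111x68 mm at the left end of the bench, origin at the centre of its underside
- wax_tin: bystander: round tin of wax 68 mm diameter, 31 mm high, on the right part of the bench near the far side, origin at the centre of its underside
- string_spool: bystander: spool of string 56 mm diameter, 50 mm high, on the left part of the bench near the far side, origin at the centre of its underside

How it is judged:
At the end, for the whole second after the job is handed in: the glue bottle and the oil can stand upright on the bench (within 0.1 rad) and at rest, one in each bay, each touching the middle board or within 12 mm of it (x of glue_bottle in the frame of bottle_stop between -0.03 and 0.03 m and (y of glue_bottle in the frame of bottle_stop between 0.03 and 0.048 m or y of glue_bottle in the frame of bottle_stop between -0.048 and -0.03 m) and angle between each of glue_bottle, oil_can's own z axis and vertical below 0.1 rad and linear speed of each of glue_bottle, oil_can below 0.01 m/s and height (world z) of each of glue_bottle, oil_can below 0.006 m and x of oil_can in the frame of bottle_stop between -0.03 and 0.03 m and (y of oil_can in the frame of bottle_stop between 0.039 and 0.057 m or y of oil_can in the frame of bottle_stop between -0.057 and -0.039 m)).
It fails at once if the bottle or the can is tipped (leans more than 0.3 rad) (angle between any of glue_bottle, oil_can's own z axis and vertical above 0.3 rad).
It fails at once if the bottle or the can is lifted off the bench (its underside's centre more than 15 mm up) (height (world z) of any of glue_bottle, oil_can above 0.015 m).
It fails at once if the bottle or the can is gripped or shoved hard (more than 25 N from the robot) (contact force between any of the arm, the fingers and glue_bottle above 25 N or contact force between any of the arm, the fingers and oil_can above 25 N).
It fails at once if another thing on the bench is moved by more than 20 mm (distance of any of hardwood_strip, wrench, pencil, tape_measure, wax_tin, string_spool from where it was at the start of the episode above 0.02 m).
It also fails if it takes over 72 s, if anything falls off the work surface, if the arm or the gripper's body presses on something with over 40 N, if the wrist force passes 120 N, or if a joint passes its speed limit or range.

## Working session

There is one attempt and no reset: what is moved stays moved. The work goes in short steps, Python scripts to look and compute and a shell command to move; the robot and the scene stay as the last step left them, time stands still between calls to the robot, and variables do not carry over. Pictures are saved under pics/ and viewed, at most 10 in all, crops included, and the job is handed in when it is done.

```bash
ls; mkdir -p pics
python3 - <<'E'
from plant import r, optics, get_state, finish_job
import cv2
for n in("scene","top"):
    cv2.imwrite(f"pics/{n}0.png",optics.snapshot(n)[:,:,::-1]); print(n,optics.camera_params(n))
print(get_state())
E
```

```text
pics
plant.py
steer.py
scene {'fx': 508.83926859440646, 'fy': 508.83926859440646, 'cx': 280.2261224864955, 'cy': 196.36270264627836, 'k1': -0.11572703065530139, 'rvec': array([ 1.28974804, -2.12062454,  1.02851061]), 'tvec': array([0.30627809, 0.29219386, 1.42954058])}
top {'fx': 409.5956725186601, 'fy': 409.5956725186601, 'cx': 280.9692280518668, 'cy': 213.95709634245378, 'k1': -0.04227513853794413, 'rvec': array([ 2.10073864, -2.16197573,  0.190051  ]), 'tvec': array([0.09320637, 0.5161858 , 1.22836253])}
{'clock': 0.1, 'q': array([-1.30517349,  0.68990231, -0.19450363,  1.56623284,  0.15728568,
        0.90252135, -0.21512614]), 'qd': array([-0.00091394, -0.00218436, -0.00112247, -0.00107841,  0.00056796,
       -0.00135887, -0.00039048]), 'joint_torque': array([-2.30948674e-03, -5.28500426e+01, -1.27100408e+00, -1.53838992e+01,
       -5.25126304e-02,  1.92514024e-03,  3.56046712e-05]), 'tool_pos': array([0.1435125 , 0.6077108 , 0.23799037]), 'eef_rot': array([ 1.15638232e-01,  9.93291044e-01, -8.37061128e-04, -3.48993849e-05]), 'contact_force': array([-0.04262306, -0.17923102, -0.35479245]), 'moment': array([0.01056392, 0.01223357, 0.02404235]), 'finger_force': 0.0, 'opening': 0.9991715304776037}
```

View pics/scene0.png

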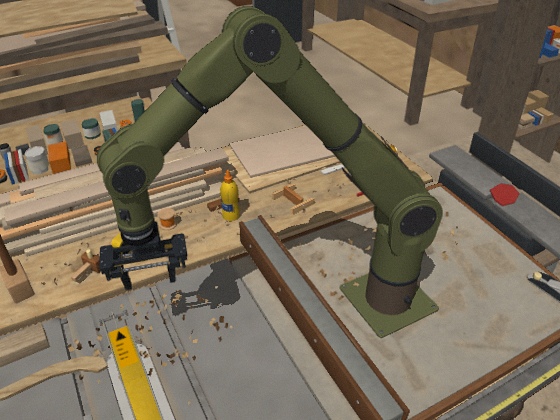

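View pics/top0.png

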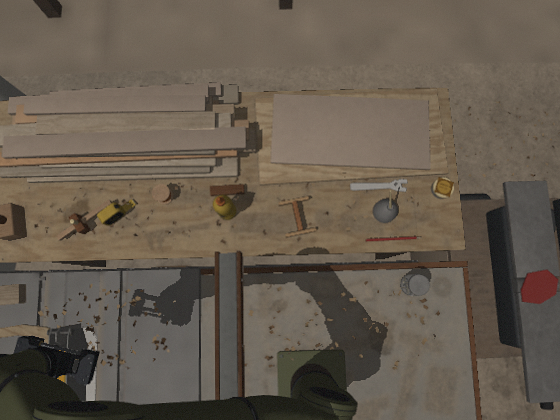

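The scene view shows the bottle at (230,200) and the stop at (292,195). In the top view the bottle is at (224,206), the stop at (297,215) and the can's foot at (385,211) with its spout toward (400,185). The strip is at (228,190), the wrench at (378,185) and the pencil at (390,238). A fence ends just below the bottle, at (229,252).

```bash
cat > h.py <<'E'
import numpy as np,cv2
from plant import r, optics, get_state, finish_job
from scipy.spatial.transform import Rotation as R
def ray(n,uv,z,p=None):
    p=p or optics.camera_params(n);K=np.array([[p['fx'],0,p['cx']],[0,p['fy'],p['cy']],[0,0,1]])
    a=cv2.undistortPoints(np.array(uv,float).reshape(-1,1,2),K,np.array([p['k1'],0,0,0,0]))[:,0]
    M=cv2.Rodrigues(p['rvec'])[0];c=-M.T@p['tvec'];d=np.c_[a,np.ones(len(a))]@M
    return c+d*((z-c[2])/d[:,2])[:,None]
def tool(v):  # world shift -> tool axes
    s=get_state();return R.from_quat(s['eef_rot']).inv().apply(v)
E
python3 - <<'E'
from h import *
im=cv2.imread('pics/top0.png')
a=cv2.resize(im[175:245,200:330],None,fx=6,fy=6,interpolation=cv2.INTER_CUBIC)
b=cv2.resize(im[170:248,340:470],None,fx=6,fy=6,interpolation=cv2.INTER_CUBIC)
cv2.imwrite('pics/a.png',a);cv2.imwrite('pics/b.png',b)
print(-cv2.Rodrigues(optics.camera_params('top')['rvec'])[0].T@optics.camera_params('top')['tvec'])
print(ray('top',[(224,206),(297,215),(385,210),(229,252)],0).round(3))
E
```

```text
[0.29747653 0.08562846 1.29930181]
[[ 0.558  0.262  0.   ]
 [ 0.522  0.027  0.   ]
 [ 0.53  -0.259  0.   ]
 [ 0.409  0.246  0.   ]]
```

View pics/a.png

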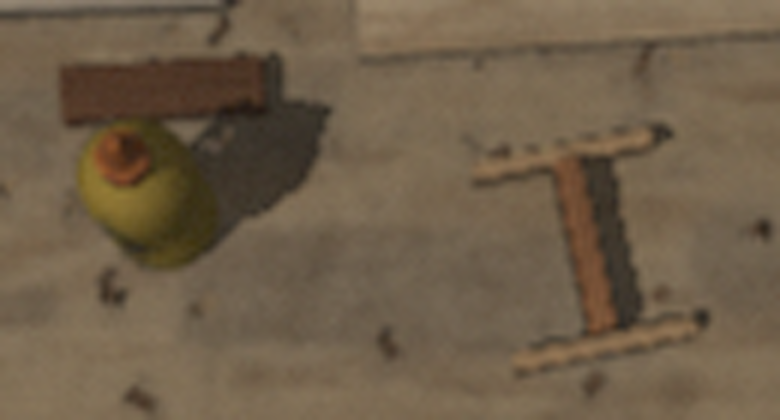

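View pics/b.png

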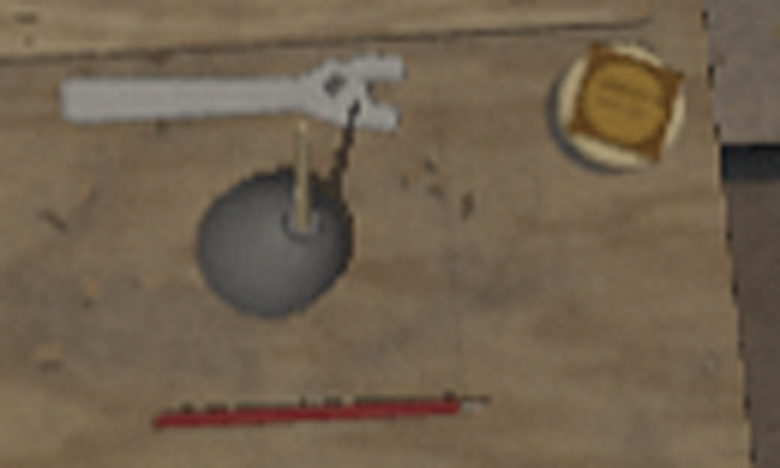

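Zoomed views: the bottle's foot circle is centred near crop a (163,214), with the nozzle tip at (122,143). The stop's board runs (569,159)–(601,329), and its rail ends are at (473,177), (655,135), (515,367) and (700,325). The can's foot is centred near crop b (270,247), with the spout tip at (303,122).

```bash
cat >> h.py <<'E'
def outline(mask):
    c=max(cv2.findContours(mask,cv2.RETR_EXTERNAL,cv2.CHAIN_APPROX_NONE)[0],key=cv2.contourArea);return c[:,0].astype(float)
def stopframe():
    return None
E
python3 - <<'E'
from h import *
A=lambda l:[(200+(x+.5)/6-.5,175+(y+.5)/6-.5) for x,y in l]
B=lambda l:[(340+(x+.5)/6-.5,170+(y+.5)/6-.5) for x,y in l]
print('bottle base',ray('top',A([(163,214),(163,268),(217,214)]),0).round(4), 'nozzle',ray('top',A([(122,143)]),.19).round(4))
b=ray('top',A([(569,159),(601,329)]),.04); rl=ray('top',A([(473,177),(655,135),(515,367),(700,325)]),.026)
print('board',b.round(4),b.mean(0));print('rails',rl.round(4),rl.mean(0))
print('yaw',np.arctan2(*(b[0]-b[1])[[1,0]]),[np.arctan2(-(rl[i]-rl[i+1])[0],(rl[i]-rl[i+1])[1]) for i in(0,2)])
print('can foot: c,left,bottom',ray('top',B([(270,247),(197,247),(270,318)]),0).round(4),'spout',ray('top',B([(303,122)]),.193).round(4))
print('strip',ray('top',A([(66,125),(268,110),(62,66)]),.019).round(3),'wrench',ray('top',B([(62,122),(398,130)]),.012).round(3),'pencil',ray('top',B([(155,415),(488,400)]),.014).round(3))
# yellow outline extremes, bottle
im=cv2.imread('pics/top0.png');h=cv2.cvtColor(im,cv2.COLOR_BGR2HSV)
m=cv2.inRange(h,(20,130,50),(36,255,255));m[:,:205]=0;m[:,245:]=0
c=outline(m);print(c.min(0),c.max(0))
im=cv2.imread('pics/scene0.png');h=cv2.cvtColor(im,cv2.COLOR_BGR2HSV)
m=cv2.inRange(h,(18,130,50),(36,255,255));m[:,:210]=0;m[:,250:]=0;m[:160]=0;m[230:]=0
c=outline(m);print('scene',c.min(0),c.max(0))
lo=c[c[:,1]>c[:,1].max()-12];print('foot nr',ray('scene',[(np.mean([lo[:,0].min(),lo[:,0].max()]),c[:,1].max())],0))
print('cam',-cv2.Rodrigues(optics.camera_params('scene')['rvec'])[0].T@optics.camera_params('scene')['tvec'])
E
```

```text
bottle base [[0.5438 0.2527 0.    ]
 [0.5143 0.2529 0.    ]
 [0.5429 0.2236 0.    ]] nozzle [[0.5417 0.247  0.19  ]]
board [[0.5594 0.0349 0.04  ]
 [0.4692 0.0215 0.04  ]] [0.5142963  0.02820202 0.04      ]
rails [[ 0.554   0.0854  0.026 ]
 [ 0.574  -0.0117  0.026 ]
 [ 0.4524  0.0663  0.026 ]
 [ 0.4717 -0.0311  0.026 ]] [0.51304695 0.0272419  0.026     ]
yaw 0.14802190900410367 [np.float64(0.20261345120465893), np.float64(0.19556176634640163)]
can foot: c,left,bottom [[ 0.5275 -0.2573  0.    ]
 [ 0.5287 -0.2178  0.    ]
 [ 0.4889 -0.2545  0.    ]] spout [[ 0.5517 -0.2261  0.193 ]]
strip [[0.59  0.302 0.019]
 [0.595 0.194 0.019]
 [0.622 0.304 0.019]] wrench [[ 0.597 -0.147  0.012]
 [ 0.588 -0.328  0.012]] pencil [[ 0.437 -0.186  0.014]
 [ 0.44  -0.364  0.014]]
[213. 195.] [235. 219.]
scene [220. 180.] [239. 221.]
foot nr [[0.51708841 0.26336323 0.        ]]
cam [-0.69229131  0.70718386  1.11507557]
```

```bash
cat >> h.py <<'E'
def rel(pos,tilt):
    """shift and rotvec in tool axes to pose with y_tool=+x world, fingers leaning: tilt>0 tips point to -y"""
    s=get_state();C=R.from_quat(s['eef_rot'])
    z=np.array([0,-np.sin(tilt),-np.cos(tilt)]);y=np.array([1.,0,0]);T=R.from_matrix(np.c_[np.cross(y,z),y,z])
    return C.inv().apply(np.array(pos)-s['tool_pos']).round(4),(C.inv()*T).as_rotvec().round(4),s['clock']
E
python3 -c "
from h import *
print(rel((.543,.35,.24),.65))"
```

```text
(array([-0.448 , -0.159 , -0.0017]), array([ 0.4329, -0.5474,  1.2889]), 0.1)
```

The rows are not in the units I measure in: shifts go in shares of 0.8 m and turns go in shares of pi rad. I convert before sending: -0.448 m / 0.8 = -0.56, -0.159 m / 0.8 = -0.1988, 1.289 rad / 3.1416 = 0.4103.

```bash
python3 steer.py '[[[0.36, -0.56, -0.1988, 0, 0.1378, -0.1741, 0.4103], [0.36, -0.56, -0.1988, 0, 0.1378, -0.1741, 0.4103], [0.36, -0.56, -0.1988, 0, 0.1378, -0.1741, 0.4103], [0.36, -0.56, -0.1988, 0, 0.1378, -0.1741, 0.4103], [0.36, -0.56, -0.1988, 0, 0.1378, -0.1741, 0.4103], [0.36, -0.56, -0.1988, 0, 0.1378, -0.1741, 0.4103], [0.36, -0.56, -0.1988, 0, 0.1378, -0.1741, 0.4103], [0.36, -0.56, -0.1988, 0, 0.1378, -0.1741, 0.4103], [0.36, -0.56, -0.1988, 0, 0.1378, -0.1741, 0.4103], [0.36, -0.56, -0.1988, 0, 0.1378, -0.1741, 0.4103]]]' 10; python3 -c "
from h import *
print(rel((.543,.35,.24),.65))
print(rel((.543,.35,.04),.65),get_state()['q'])"
```

```text
clock: 1.1
tool_pos: [0.5461, 0.3467, 0.2386]
eef_rot: [0.673, 0.666, -0.227, 0.227]
contact_force: [0.1, -0.1, 0.1]
opening: 0.36
finger_force: 0.0
(array([ 0.0017, -0.0032, -0.0031]), array([-0.0025,  0.0036, -0.0091]), 1.1)
(array([ 0.1233, -0.0039,  0.1557]), array([-0.0025,  0.0036, -0.0091]), 1.1) [-0.99201704  1.00973557  0.38613389  1.10054162  0.1561302   1.51620767
 -0.75787629]
```

In the tool's units: 0.178 m / 0.8 = 0.2225, -0.003 m / 0.8 = -0.0038.

```bash
python3 steer.py '[[[0.36, 0.15, -0.0038, 0.1938, 0, 0, 0], [0.36, 0.15, -0.0038, 0.1938, 0, 0, 0], [0.36, 0.15, -0.0038, 0.1938, 0, 0, 0], [0.36, 0.15, -0.0038, 0.1938, 0, 0, 0], [0.36, 0.1625, -0.0038, 0.2125, 0, 0, 0], [0.36, 0.1738, -0.0038, 0.2225, 0, 0, 0], [0.36, 0.1738, -0.0038, 0.2225, 0, 0, 0], [0.36, 0.1738, -0.0038, 0.2225, 0, 0, 0]]]'
python3 - <<'E'
from h import *
print(rel((.543,.30,.011),.65)); cv2.imwrite('pics/s1.png',cv2.resize(optics.snapshot('scene')[120:290,90:350,::-1],None,fx=3,fy=3))
E
```

```text
clock: 1.9
tool_pos: [0.5415, 0.355, 0.015]
eef_rot: [0.671, 0.67, -0.223, 0.226]
contact_force: [-0.4, 1.0, 0.8]
opening: 0.365
finger_force: 0.0
(array([-0.0414,  0.0015,  0.0363]), array([ 0.0027, -0.0038, -0.0016]), 1.9)
```

View pics/s1.png

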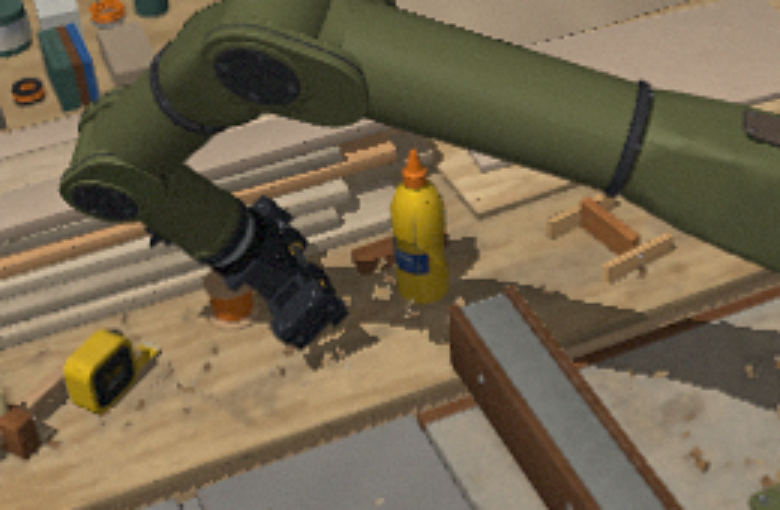

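The picture shows the gripper down, leaning back at (300,300), with the bottle at (420,240) untouched and the fence end clear. Moving in.

In the tool's units: -0.042 m / 0.8 = -0.0525, 0.0015 m / 0.8 = 0.0019.

```bash
python3 steer.py '[[[0.36, -0.01, 0.0019, 0.01, 0, 0, 0], [0.36, -0.0213, 0.0019, 0.02, 0, 0, 0], [0.36, -0.0325, 0.0019, 0.0288, 0, 0, 0], [0.36, -0.0413, 0.0019, 0.0363, 0, 0, 0], [0.36, -0.0488, 0.0019, 0.0425, 0, 0, 0], [0.36, -0.0525, 0.0019, 0.045, 0, 0, 0], [0.36, -0.0525, 0.0019, 0.045, 0, 0, 0]]]'
python3 - <<'E'
from h import *
print(rel((.543,.284,.011),.65))
print(rel((.543-.0122,.284-.0485,.011),.65))
E
```

```text
clock: 2.65
tool_pos: [0.5417, 0.2983, 0.0099]
eef_rot: [0.671, 0.67, -0.225, 0.225]
contact_force: [-0.3, -0.3, 0.5]
opening: 0.359
finger_force: 0.0
(array([-0.012 ,  0.0013,  0.0078]), array([-0.0003, -0.0018, -0.0007]), 2.65)
(array([-0.0507, -0.0109,  0.037 ]), array([-0.0003, -0.0018, -0.0007]), 2.65)
```

In the tool's units: -0.038 m / 0.8 = -0.0475, 0.006 m / 0.8 = 0.0075.

```bash
python3 steer.py '[[[0.36, -0.005, 0, 0.0038, 0, 0, 0], [0.36, -0.01, 0, 0.0075, 0, 0, 0], [0.36, -0.0138, 0, 0.0105, 0, 0, 0], [0.36, -0.0175, -0.0013, 0.0134, 0, 0, 0], [0.36, -0.0225, -0.0025, 0.0171, 0, 0, 0], [0.36, -0.0275, -0.0038, 0.0209, 0, 0, 0], [0.36, -0.0325, -0.005, 0.0248, 0, 0, 0], [0.36, -0.0375, -0.0063, 0.0285, 0, 0, 0], [0.36, -0.0425, -0.0081, 0.0323, 0, 0, 0], [0.36, -0.0475, -0.01, 0.0361, 0, 0, 0]]]'
python3 - <<'E'
from h import *
cv2.imwrite('pics/t2.png',cv2.resize(optics.snapshot('top')[170:240,180:330,::-1],None,fx=5,fy=5,interpolation=2))
cv2.imwrite('pics/s2.png',cv2.resize(optics.snapshot('scene')[120:290,150:350,::-1],None,fx=3,fy=3))
a=cv2.imread('pics/t2.png');b=cv2.imread('pics/s2.png')
h=max(a.shape[0],b.shape[0]);b=cv2.resize(b,(375,319));a=cv2.resize(a,(750,350))
c=np.zeros((600,750,3),np.uint8);c[:275,:]=a[:275];c[281:,:375]=b;cv2.imwrite('pics/c2.png',c)
E
```

```text
clock: 3.65
tool_pos: [0.5334, 0.2507, 0.0094]
eef_rot: [0.67, 0.67, -0.225, 0.225]
contact_force: [0.1, 2.3, 0.3]
opening: 0.359
finger_force: 0.9
```

View pics/c2.png

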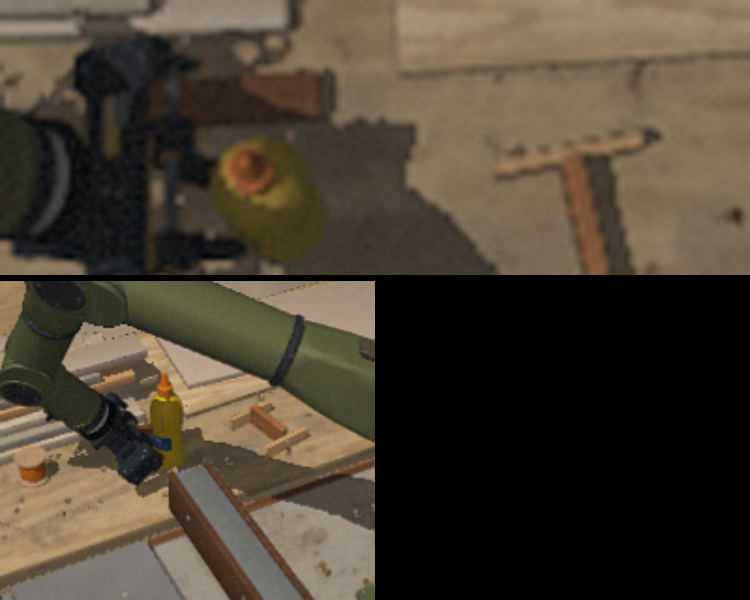

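Bottle upright in the two-finger cradle, with its foot near t2 pixel (280,212). Contact is light at 2.3 N, so I'll carry on.

In the tool's units: -0.04 m / 0.8 = -0.05, -0.036 m / 0.8 = -0.045.

```bash
python3 steer.py '[[[0.36, -0.005, -0.0013, 0.0038, 0, 0, 0], [0.36, -0.01, -0.0029, 0.0075, 0, 0, 0], [0.36, -0.015, -0.0044, 0.0113, 0, 0, 0], [0.36, -0.02, -0.0058, 0.015, 0, 0, 0], [0.36, -0.025, -0.0075, 0.0188, 0, 0, 0], [0.36, -0.03, -0.0088, 0.0225, 0, 0, 0], [0.36, -0.035, -0.01, 0.0263, 0, 0, 0], [0.36, -0.04, -0.0115, 0.0303, 0, 0, 0], [0.36, -0.045, -0.013, 0.034, 0, 0, 0], [0.36, -0.05, -0.0145, 0.0378, 0, 0, 0]]]'; python3 steer.py '[[[0.36, -0.005, -0.0013, 0.0038, 0, 0, 0], [0.36, -0.01, -0.0029, 0.0075, 0, 0, 0], [0.36, -0.015, -0.0044, 0.0113, 0, 0, 0], [0.36, -0.02, -0.0058, 0.015, 0, 0, 0], [0.36, -0.025, -0.0075, 0.0188, 0, 0, 0], [0.36, -0.03, -0.0088, 0.0225, 0, 0, 0], [0.36, -0.035, -0.01, 0.0263, 0, 0, 0], [0.36, -0.04, -0.0115, 0.0303, 0, 0, 0], [0.36, -0.045, -0.013, 0.034, 0, 0, 0], [0.36, -0.05, -0.0145, 0.0378, 0, 0, 0]]]'
python3 - <<'E'
from h import *
im=optics.snapshot('top')[:,:,::-1];h=cv2.cvtColor(im,cv2.COLOR_BGR2HSV)
m=cv2.inRange(h,(20,130,30),(36,255,255));m[:,:220]=0;m[:,310:]=0;m[:180]=0;m[245:]=0
c=outline(m);print(c.min(0),c.max(0))
print(ray('top',[(c[:,0].max()+.5,c[c[:,0].argmax(),1]),(c[c[:,1].argmax(),0],c[:,1].max()+.5)],0).round(3))
cv2.imwrite('pics/t3.png',cv2.resize(im[170:250,210:340],None,fx=6,fy=6,interpolation=2))
E
```

```text
clock: 4.75
tool_pos: [0.5218, 0.2006, 0.0095]
eef_rot: [0.67, 0.67, -0.225, 0.225]
contact_force: [0.7, 1.2, 0.0]
opening: 0.36
finger_force: 0.9
clock: 5.75
tool_pos: [0.5103, 0.1504, 0.0096]
eef_rot: [0.67, 0.67, -0.225, 0.225]
contact_force: [0.8, 1.5, -0.4]
opening: 0.363
finger_force: 0.8
[256. 204.] [275. 228.]
[[0.501 0.096 0.   ]
 [0.481 0.127 0.   ]]
```

View pics/t3.png

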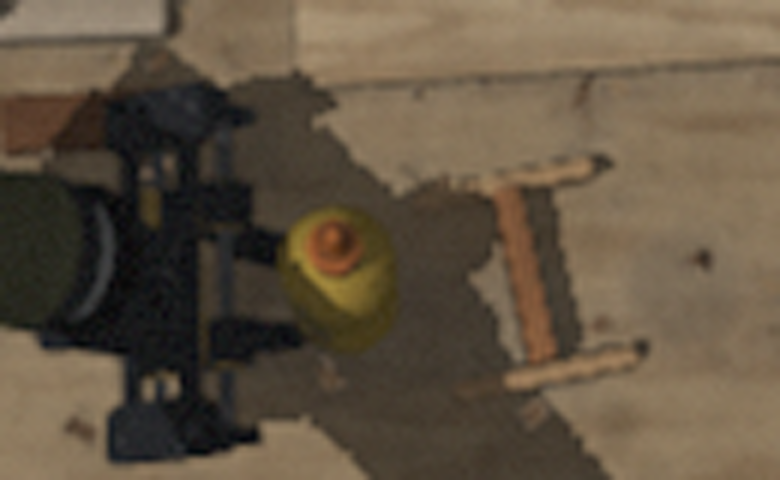

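Bottle is at about (.510,.120), upright and lined up with the left bay mouth (crop x 480–540).

In the tool's units: -0.036 m / 0.8 = -0.045, -0.028 m / 0.8 = -0.035.

```bash
python3 steer.py '[[[0.36, -0.005, -0.0013, 0.0038, 0, 0, 0], [0.36, -0.01, -0.0029, 0.0075, 0, 0, 0], [0.36, -0.015, -0.0044, 0.0113, 0, 0, 0], [0.36, -0.02, -0.0054, 0.015, 0, 0, 0], [0.36, -0.025, -0.0065, 0.0188, 0, 0, 0], [0.36, -0.03, -0.0075, 0.0225, 0, 0, 0], [0.36, -0.035, -0.0085, 0.0263, 0, 0, 0], [0.36, -0.04, -0.0095, 0.0303, 0, 0, 0], [0.36, -0.0425, -0.01, 0.0321, 0, 0, 0], [0.36, -0.045, -0.0105, 0.034, 0, 0, 0]]]'
python3 - <<'E'
from h import *
im=optics.snapshot('top')[:,:,::-1];h=cv2.cvtColor(im,cv2.COLOR_BGR2HSV)
m=cv2.inRange(h,(20,130,30),(36,255,255));m[:,:220]=0;m[:,310:]=0;m[:180]=0;m[245:]=0
c=outline(m);print(c.min(0),c.max(0))
print(ray('top',[(c[:,0].max()+.5,c[c[:,0].argmax(),1]),(c[c[:,1].argmax(),0],c[:,1].max()+.5)],0).round(3))
cv2.imwrite('pics/t4.png',cv2.resize(im[170:250,210:340],None,fx=6,fy=6,interpolation=2))
E
```

```text
clock: 6.8
tool_pos: [0.5019, 0.1055, 0.0096]
eef_rot: [0.67, 0.67, -0.225, 0.225]
contact_force: [0.2, 1.5, -0.3]
opening: 0.357
finger_force: 0.9
[272. 207.] [290. 230.]
[[0.509 0.048 0.   ]
 [0.473 0.076 0.   ]]
```

In the tool's units: -0.0056 m / 0.8 = -0.007, -0.0048 m / 0.8 = -0.006.

```bash
python3 steer.py '[[[0.36, -0.002, 0, 0.0015, 0, 0, 0], [0.36, -0.004, 0, 0.003, 0, 0, 0], [0.36, -0.006, 0, 0.0045, 0, 0, 0], [0.36, -0.007, 0, 0.0053, 0, 0, 0]]]'; python3 steer.py '[[[0.36, -0.001, 0, 0.0008, 0, 0, 0], [0.36, -0.002, 0, 0.0015, 0, 0, 0], [0.36, -0.003, 0, 0.0023, 0, 0, 0]]]'
```

```text
clock: 7.25
tool_pos: [0.5019, 0.0984, 0.0097]
eef_rot: [0.67, 0.67, -0.225, 0.225]
contact_force: [-0.6, 1.5, -1.0]
opening: 0.361
finger_force: 0.8
clock: 7.55
tool_pos: [0.5019, 0.0957, 0.0096]
eef_rot: [0.67, 0.67, -0.225, 0.225]
contact_force: [-0.8, 2.0, -0.3]
opening: 0.357
finger_force: 0.8
```

```bash
for i in 1; do python3 steer.py '[[[0.36, -0.0008, 0, 0.0005, 0, 0, 0], [0.36, -0.0015, 0, 0.0011, 0, 0, 0], [0.36, -0.0015, 0, 0.0011, 0, 0, 0]]]'; python3 steer.py '[[[0.36, -0.0008, 0, 0.0005, 0, 0, 0], [0.36, -0.0015, 0, 0.0011, 0, 0, 0], [0.36, -0.0015, 0, 0.0011, 0, 0, 0]]]'; done;python3 - <<'E'
from h import *
im=optics.snapshot('top')[:,:,::-1]
cv2.imwrite('pics/t5.png',cv2.resize(im[170:250,210:340],None,fx=6,fy=6,interpolation=2))
E
```

```text
clock: 7.85
tool_pos: [0.5019, 0.094, 0.0097]
eef_rot: [0.67, 0.67, -0.225, 0.225]
contact_force: [-0.1, 1.8, -1.7]
opening: 0.362
finger_force: 0.7
clock: 8.15
tool_pos: [0.5019, 0.0925, 0.0098]
eef_rot: [0.67, 0.67, -0.225, 0.225]
contact_force: [-0.5, 1.4, -0.1]
opening: 0.362
finger_force: 0.8
```

View pics/t5.png

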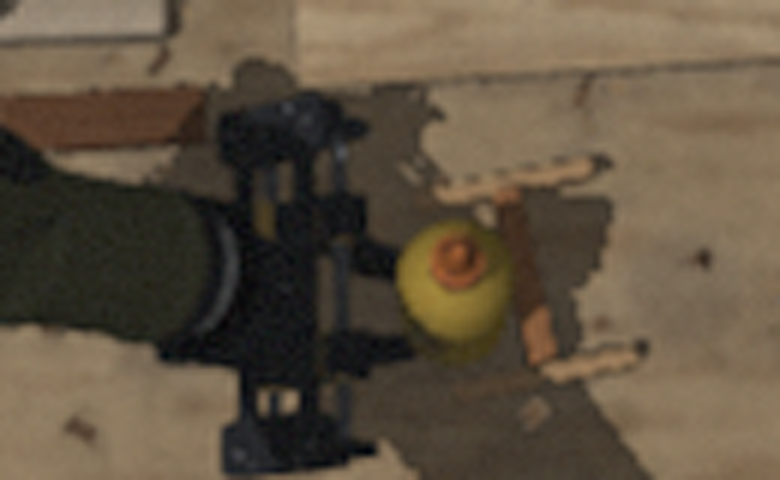

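The bottle is in the left bay, upright, with a few mm to the board at most. I'll creep until the force rises.

In the tool's units: -0.0016 m / 0.8 = -0.002, -0.0012 m / 0.8 = -0.0015.

```bash
for i in 1; do python3 steer.py '[[[0.36, -0.0008, 0, 0.0005, 0, 0, 0], [0.36, -0.0015, 0, 0.0011, 0, 0, 0], [0.36, -0.002, 0, 0.0015, 0, 0, 0]]]'; python3 steer.py '[[[0.36, -0.0008, 0, 0.0005, 0, 0, 0], [0.36, -0.0015, 0, 0.0011, 0, 0, 0], [0.36, -0.0015, 0, 0.0011, 0, 0, 0]]]'; done;python3 - <<'E'
from h import *
n=ray('top',[(210+(460+.5)/6-.5,170+(252+.5)/6-.5)],.19)[0];print(n)
d=n[:2]-[.5135,.0275];c,s=np.cos(.19),np.sin(.19);print(d@[c,s],d@[-s,c])
E
```

```text
clock: 8.5
tool_pos: [0.5019, 0.0906, 0.0097]
eef_rot: [0.67, 0.67, -0.225, 0.225]
contact_force: [0.5, 0.7, -0.1]
opening: 0.359
finger_force: 0.8
clock: 8.8
tool_pos: [0.5019, 0.089, 0.0098]
eef_rot: [0.67, 0.67, -0.225, 0.225]
contact_force: [-1.8, 1.5, -1.3]
opening: 0.36
finger_force: 0.7
[0.49932294 0.06445894 0.19      ]
-0.006941906231005655 0.038971295595192114
```

In the tool's units: -0.0012 m / 0.8 = -0.0015, 0.0009 m / 0.8 = 0.0011.

```bash
python3 steer.py '[[[0.36, -0.0005, 0, 0.0004, 0, 0, 0], [0.36, -0.001, 0, 0.0008, 0, 0, 0], [0.36, -0.0015, 0, 0.0011, 0, 0, 0], [0.36, -0.0015, 0, 0.0011, 0, 0, 0]]]';  python3 - <<'E'
from h import *
im=optics.snapshot('top')[:,:,::-1];cv2.imwrite('pics/t6.png',im)
h=cv2.cvtColor(im,cv2.COLOR_BGR2HSV)
m=cv2.inRange(h,(3,150,90),(17,255,255));m[:,:275]=0;m[:,293]=0;m[:205]=0;m[220:]=0
for f in('t5',):
  a=cv2.imread('pics/t6.png')[205:220,275:293]; 
mm=cv2.moments(m[205:220,275:293],True);p=(275+mm['m10']/mm['m00'],205+mm['m01']/mm['m00']);print(p,mm['m00'])
n=ray('top',[p],.17)[0];d=n[:2]-[.5135,.0275];c,s=np.cos(.19),np.sin(.19);print(n,d@[c,s],d@[-s,c])
E
```

```text
clock: 9.2
tool_pos: [0.502, 0.0882, 0.0096]
eef_rot: [0.67, 0.67, -0.225, 0.225]
contact_force: [-1.1, 3.5, -1.0]
opening: 0.356
finger_force: 1.4
(286.68333333333334, 213.38333333333333) 60.0
[0.49780586 0.06302321 0.17      ] -0.008702834641570652 0.03784792407874889
```

The force rises, so the bottle is home at stop (-.008,.037). I'll back off, go up, then swing to the can.

In the tool's units: -0.257 m / 0.8 = -0.3213, -0.012 m / 0.8 = -0.015.

```bash
python3 steer.py '[[[0.36, 0.005, 0, -0.0038, 0, 0, 0], [0.36, 0.02, 0, -0.015, 0, 0, 0], [0.36, 0.045, 0, -0.0338, 0, 0, 0], [0.36, 0.07, 0, -0.0525, 0, 0, 0], [0.36, 0.0375, 0, -0.1, 0, 0, 0], [0.36, 0, 0, -0.15, 0, 0, 0], [0.36, -0.0375, 0, -0.2, 0, 0, 0], [0.36, -0.075, 0, -0.25, 0, 0, 0], [0.36, -0.1125, 0, -0.295, 0, 0, 0], [0.36, -0.1363, 0, -0.3213, 0, 0, 0]]]'; python3 -c "
from h import *
print(rel((.528,-.335,.28),-.65))"
```

```text
clock: 10.25
tool_pos: [0.5024, 0.1548, 0.2842]
eef_rot: [0.671, 0.669, -0.224, 0.226]
contact_force: [0.6, -0.9, -0.1]
opening: 0.361
finger_force: 0.0
(array([-0.3879,  0.0267,  0.299 ]), array([ 0.0033,  1.2978, -0.0024]), 10.25)
```

In the tool's units: -0.388 m / 0.8 = -0.485, 0.299 m / 0.8 = 0.3738, 1.298 rad / 3.1416 = 0.4132.

```bash
python3 steer.py '[[[0.36, -0.485, 0.0325, 0.3738, 0, 0.4132, 0], [0.36, -0.485, 0.0325, 0.3738, 0, 0.4132, 0], [0.36, -0.485, 0.0325, 0.3738, 0, 0.4132, 0], [0.36, -0.485, 0.0325, 0.3738, 0, 0.4132, 0], [0.36, -0.485, 0.0325, 0.3738, 0, 0.4132, 0], [0.36, -0.485, 0.0325, 0.3738, 0, 0.4132, 0], [0.36, -0.485, 0.0325, 0.3738, 0, 0.4132, 0], [0.36, -0.485, 0.0325, 0.3738, 0, 0.4132, 0], [0.36, -0.485, 0.0325, 0.3738, 0, 0.4132, 0], [0.36, -0.485, 0.0325, 0.3738, 0, 0.4132, 0]]]'; python3 -c "
from h import *
print(rel((.528,-.335,.28),-.65));print(rel((.528,-.335,.010),-.65),get_state()['q'])"
```

```text
clock: 11.25
tool_pos: [0.5236, -0.2786, 0.2771]
eef_rot: [0.67, 0.669, 0.228, -0.227]
contact_force: [2.9, 0.2, 0.4]
opening: 0.363
finger_force: 0.0
(array([-0.0429,  0.0045, -0.0367]), array([ 0.0026, -0.0052, -0.    ]), 11.25)
(array([-0.2075,  0.004 ,  0.1774]), array([ 0.0026, -0.0052, -0.    ]), 11.25) [ 0.72937073  0.8365177  -0.11520764  1.31095799 -0.43432255  1.42812661
  0.79170982]
```

```bash
python3 steer.py '[[[0.36, 0, 0, 0, 0, 0, 0], [0.36, 0, 0, 0, 0, 0, 0]]]'; python3 -c "
from h import *
print(rel((.528,-.335,.28),-.65));print(rel((.528,-.335,.010),-.65))"
```

```text
clock: 11.45
tool_pos: [0.5225, -0.2791, 0.2723]
eef_rot: [0.673, 0.667, 0.225, -0.228]
contact_force: [0.6, 1.1, 0.2]
opening: 0.359
finger_force: 0.0
(array([-0.0397,  0.0059, -0.04  ]), array([-0.0008, -0.0023, -0.0091]), 11.45)
(array([-0.2036,  0.0075,  0.1745]), array([-0.0008, -0.0023, -0.0091]), 11.45)
```

In the tool's units: -0.2025 m / 0.8 = -0.2531, -0.195 m / 0.8 = -0.2438, -0.009 rad / 3.1416 = -0.0029.

```bash
python3 steer.py '[[[0.36, -0.05, 0.0075, -0.05, 0, 0, -0.0029], [0.36, -0.05, 0.0075, -0.05, 0, 0, -0.0029], [0.36, -0.0875, 0.0075, 0, 0, 0, -0.0029], [0.36, -0.125, 0.0075, 0.05, 0, 0, -0.0029], [0.36, -0.1625, 0.0075, 0.0975, 0, 0, -0.0029], [0.36, -0.2, 0.0088, 0.1463, 0, 0, -0.0029], [0.36, -0.225, 0.0088, 0.18, 0, 0, -0.0029], [0.36, -0.2438, 0.0088, 0.205, 0, 0, -0.0029], [0.36, -0.2531, 0.0088, 0.2163, 0, 0, -0.0029], [0.36, -0.2531, 0.0088, 0.2163, 0, 0, -0.0029]]]'
python3 - <<'E'
from h import *
print(rel((.528,-.296,.010),-.65))
a=optics.snapshot('top')[:,:,::-1];cv2.imwrite('pics/t7.png',cv2.resize(a[165:255,260:390+30],None,fx=5,fy=5,interpolation=2))
E
```

```text
clock: 12.45
tool_pos: [0.532, -0.3302, 0.0156]
eef_rot: [0.666, 0.674, 0.227, -0.226]
contact_force: [-0.0, -0.6, 0.6]
opening: 0.362
finger_force: 0.0
(array([ 0.0238, -0.0037,  0.0251]), array([-0.0024, -0.0012,  0.0101]), 12.45)
```

View pics/t7.png

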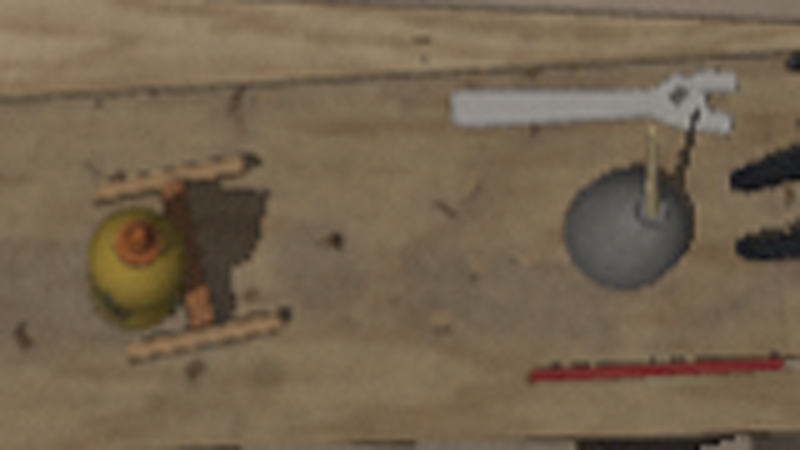

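Bottle stands against the board. The can's foot is near crop (623,231) and the fingertips near (737,180) and (740,243), so I'll check their alignment.

Run:
```python
from h import *
f=lambda x,y:(260+(x+.5)/5-.5,165+(y+.5)/5-.5)
print(ray('top',[f(735,180),f(738,244)],.02).round(4),ray('top',[f(623,231),f(564,231),f(623,291)],0).round(4))
```

```text
[[ 0.555  -0.3254  0.02  ]
 [ 0.5134 -0.3239  0.02  ]] [[ 0.5274 -0.256   0.    ]
 [ 0.5285 -0.2177  0.    ]
 [ 0.4882 -0.2532  0.    ]]
```

In the tool's units: 0.018 m / 0.8 = 0.0225, 0.014 m / 0.8 = 0.0175, 0.01 rad / 3.1416 = 0.0032.

```bash
python3 steer.py '[[[0.36, 0, -0.0075, 0.005, 0, 0, 0.0032], [0.36, 0.005, -0.0075, 0.0113, 0, 0, 0.0032], [0.36, 0.0113, -0.0075, 0.0175, 0, 0, 0.0032], [0.36, 0.0175, -0.0075, 0.0225, 0, 0, 0.0032], [0.36, 0.0175, -0.0075, 0.0225, 0, 0, 0.0032]]]'; python3 -c "
from h import *
print(rel((.526,-.29,.010),-.65))"
```

```text
clock: 13.0
tool_pos: [0.5262, -0.3082, 0.0102]
eef_rot: [0.67, 0.67, 0.226, -0.226]
contact_force: [-0.0, 0.1, 1.1]
opening: 0.357
finger_force: 0.0
(array([ 0.0144, -0.0001,  0.0112]), array([-0.0005, -0.0016,  0.0004]), 13.0)
```

Now gentle contact and a push of 45 mm in total.

In the tool's units: 0.036 m / 0.8 = 0.045, 0.032 m / 0.8 = 0.04.

```bash
python3 steer.py '[[[0.36, 0.0038, 0, 0.0029, 0, 0, 0], [0.36, 0.0075, 0, 0.0058, 0, 0, 0], [0.36, 0.0113, 0, 0.0085, 0, 0, 0], [0.36, 0.015, 0, 0.0114, 0, 0, 0], [0.36, 0.02, 0, 0.0153, 0, 0, 0], [0.36, 0.025, 0, 0.019, 0, 0, 0], [0.36, 0.03, 0, 0.0228, 0, 0, 0], [0.36, 0.035, 0, 0.0266, 0, 0, 0], [0.36, 0.04, 0, 0.0304, 0, 0, 0], [0.36, 0.045, 0, 0.0343, 0, 0, 0]]]'
python3 - <<'E'
from h import *
print(get_state()['tool_pos'])
a=optics.snapshot('top')[:,:,::-1];b=optics.snapshot('scene')[:,:,::-1]
c=np.zeros((600,780,3),np.uint8);c[:320]=cv2.resize(a[175:239,260:416],(780,320),interpolation=2);c[320:,:700]=cv2.resize(b[120:200,250:450],(700,280),interpolation=2);cv2.imwrite('pics/c8.png',c)
E
```

```text
clock: 14.0
tool_pos: [0.5258, -0.2644, 0.0096]
eef_rot: [0.67, 0.67, 0.226, -0.226]
contact_force: [0.8, -1.9, 0.1]
opening: 0.363
finger_force: 0.6
[ 0.52576175 -0.26437029  0.00956445]
```

View pics/c8.png

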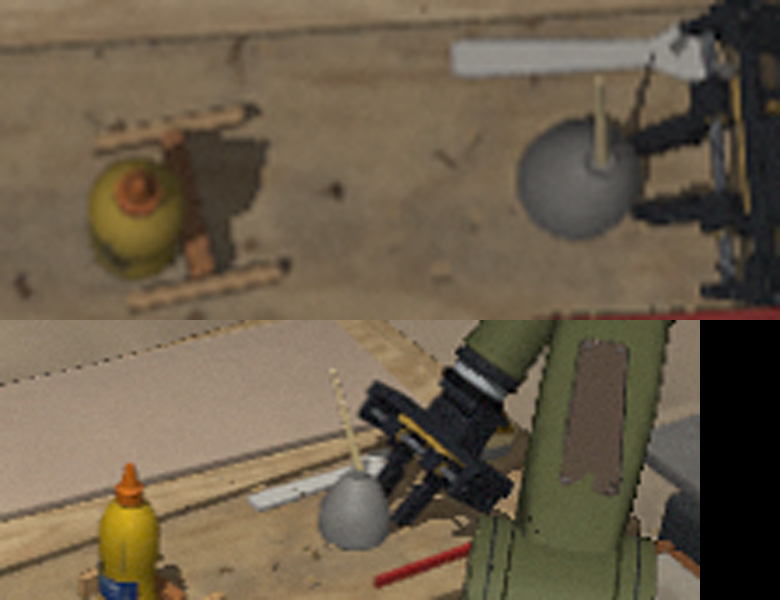

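The can is upright in the cradle (foot centre near crop (578,180)), with the wrench and pencil clear. Continuing along +y.

The rows are not in the units I measure in: shifts go in shares of 0.8 m and turns go in shares of pi rad. I convert before sending: 0.04 m / 0.8 = 0.05, 0.016 m / 0.8 = 0.02.

```bash
for i in 1; do python3 steer.py '[[[0.36, 0.005, 0, 0.0038, 0, 0, 0], [0.36, 0.01, 0, 0.0075, 0, 0, 0], [0.36, 0.015, 0, 0.0114, 0, 0, 0], [0.36, 0.02, 0, 0.0153, 0, 0, 0], [0.36, 0.025, 0, 0.019, 0, 0, 0], [0.36, 0.03, 0, 0.0228, 0, 0, 0], [0.36, 0.035, 0, 0.0266, 0, 0, 0], [0.36, 0.04, 0, 0.0304, 0, 0, 0], [0.36, 0.045, 0, 0.0343, 0, 0, 0], [0.36, 0.05, 0, 0.038, 0, 0, 0]]]'; python3 steer.py '[[[0.36, 0.005, 0, 0.0038, 0, 0, 0], [0.36, 0.01, 0, 0.0075, 0, 0, 0], [0.36, 0.015, 0, 0.0114, 0, 0, 0], [0.36, 0.02, 0, 0.0153, 0, 0, 0], [0.36, 0.025, 0, 0.019, 0, 0, 0], [0.36, 0.03, 0, 0.0228, 0, 0, 0], [0.36, 0.035, 0, 0.0266, 0, 0, 0], [0.36, 0.04, 0, 0.0304, 0, 0, 0], [0.36, 0.045, 0, 0.0343, 0, 0, 0], [0.36, 0.05, 0, 0.038, 0, 0, 0]]]'; done
python3 - <<'E'
from h import *
a=optics.snapshot('top')[:,:,::-1];cv2.imwrite('pics/t9.png',cv2.resize(a[175:245,270:400],None,fx=6,fy=6,interpolation=2))
E
```

```text
clock: 15.1
tool_pos: [0.5258, -0.2142, 0.0096]
eef_rot: [0.67, 0.67, 0.226, -0.226]
contact_force: [0.6, -1.3, 0.2]
opening: 0.362
finger_force: 0.7
clock: 16.1
tool_pos: [0.5259, -0.1639, 0.0096]
eef_rot: [0.671, 0.67, 0.226, -0.226]
contact_force: [1.1, -1.1, 0.1]
opening: 0.357
finger_force: 0.7
```

View pics/t9.png

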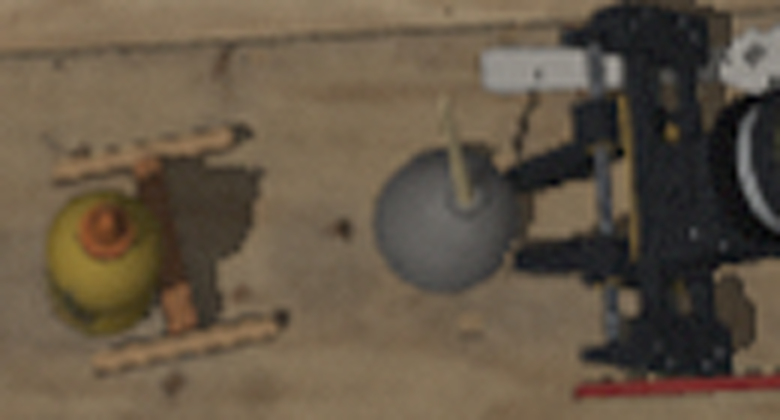

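The can is upright, foot centre near crop (444,222), heading for the right bay mouth between rail ends (250,135) and (288,318). That view was one past the picture limit of 10, so from here I work from numbers only.

```bash
cat >> h.py <<'E'
def stop(p):
    d=np.array(p)[...,:2]-[.5135,.0275];c,s=np.cos(.19),np.sin(.19);return np.stack([d@[c,s],d@[-s,c]],-1).round(4)
E
python3 - <<'E'
from h import *
f=lambda x,y:(270+(x+.5)/6-.5,175+(y+.5)/6-.5)
p=ray('top',[f(444,222),f(374,222),f(444,293)],0);print(p.round(4),stop(p))
print('rails in stop frame',stop(ray('top',[f(245,132),f(286,318),f(55,172),f(95,365)],.026)))
E
```

```text
[[ 0.5286 -0.1242  0.    ]
 [ 0.5297 -0.0865  0.    ]
 [ 0.49   -0.122   0.    ]] [[-0.0138 -0.1518]
 [-0.0056 -0.115 ]
 [-0.0513 -0.1424]]
rails in stop frame [[ 0.0524 -0.0554]
 [-0.0492 -0.0536]
 [ 0.0531  0.0476]
 [-0.0516  0.0494]]
```

In the tool's units: 0.04 m / 0.8 = 0.05, 0.003 m / 0.8 = 0.0038.

```bash
python3 steer.py '[[[0.36, 0.005, 0, 0.0038, 0, 0, 0], [0.36, 0.01, 0, 0.0075, 0, 0, 0], [0.36, 0.015, 0, 0.0114, 0, 0, 0], [0.36, 0.02, 0, 0.0153, 0, 0, 0], [0.36, 0.025, 0, 0.019, 0, 0, 0], [0.36, 0.03, 0, 0.0228, 0, 0, 0], [0.36, 0.035, 0, 0.0266, 0, 0, 0], [0.36, 0.04, 0, 0.0304, 0, 0, 0], [0.36, 0.045, 0, 0.0343, 0, 0, 0], [0.36, 0.05, 0, 0.038, 0, 0, 0]]]'
python3 - <<'E'
from h import *
a=optics.snapshot('top')[:,:,::-1].copy();h=cv2.cvtColor(a,cv2.COLOR_BGR2HSV)
m=cv2.inRange(h,(0,0,60),(180,45,170))
m=cv2.morphologyEx(m,cv2.MORPH_OPEN,np.ones((3,3),np.uint8));m[:,:300]=0;m[:,352]=0;m[:,352:]=0;m[:190]=0;m[235:]=0
c=outline(m);print(c.min(0),c.max(0),cv2.contourArea(c.astype(np.int32)))
l,b=c[:,0].min()-.5,c[:,1].max()+.5
p=ray('top',[(l,b-11.7),(l+11.7,b)],0)
q=np.array([p[1][0]+.038,p[0][1]-.038]);print(q,stop(q))
E
```

```text
clock: 17.15
tool_pos: [0.5259, -0.1137, 0.0096]
eef_rot: [0.671, 0.67, 0.226, -0.226]
contact_force: [-1.1, -1.8, 0.5]
opening: 0.361
finger_force: 0.7
[317. 202.] [337. 223.] 302.0
[ 0.52917415 -0.07467941] [-0.0039 -0.1033]
```

In the tool's units: 0.033 m / 0.8 = 0.0413, 0.003 m / 0.8 = 0.0038.

```bash
python3 steer.py '[[[0.36, 0.005, 0, 0.0038, 0, 0, 0], [0.36, 0.01, 0, 0.0075, 0, 0, 0], [0.36, 0.015, 0, 0.0114, 0, 0, 0], [0.36, 0.02, -0.0006, 0.0153, 0, 0, 0], [0.36, 0.0238, -0.0015, 0.018, 0, 0, 0], [0.36, 0.0275, -0.0024, 0.0209, 0, 0, 0], [0.36, 0.0313, -0.0033, 0.0238, 0, 0, 0], [0.36, 0.035, -0.0041, 0.0266, 0, 0, 0], [0.36, 0.0388, -0.005, 0.0295, 0, 0, 0], [0.36, 0.0413, -0.0056, 0.0314, 0, 0, 0]]]'
python3 - <<'E'
from h import *
a=optics.snapshot('top')[:,:,::-1].copy();h=cv2.cvtColor(a,cv2.COLOR_BGR2HSV)
m=cv2.inRange(h,(0,0,60),(180,45,170))
m=cv2.morphologyEx(m,cv2.MORPH_OPEN,np.ones((3,3),np.uint8));m[:,:290]=0;m[:,338:]=0;m[:190]=0;m[235:]=0
c=outline(m);print(c.min(0),c.max(0),cv2.contourArea(c.astype(np.int32)))
l,b=c[:,0].min()-.5,c[:,1].max()+.5
p=ray('top',[(l,b-11.7),(l+11.7,b)],0)
q=np.array([p[1][0]+.038,p[0][1]-.038]);print(q,stop(q))
E
```

```text
clock: 18.2
tool_pos: [0.5213, -0.0721, 0.0096]
eef_rot: [0.67, 0.67, 0.226, -0.226]
contact_force: [-0.1, -1.1, 0.2]
opening: 0.354
finger_force: 0.7
[305. 204.] [324. 225.] 262.5
[ 0.52380713 -0.03572126] [-0.0018 -0.064 ]
```

In the tool's units: 0.0085 m / 0.8 = 0.0106, 0.0075 m / 0.8 = 0.0094.

```bash
python3 steer.py '[[[0.36, 0.0025, -0.0006, 0.0019, 0, 0, 0], [0.36, 0.005, -0.0013, 0.0038, 0, 0, 0], [0.36, 0.0075, -0.0018, 0.0058, 0, 0, 0], [0.36, 0.0094, -0.0023, 0.0071, 0, 0, 0], [0.36, 0.0106, -0.0025, 0.0081, 0, 0, 0]]]'; python3 steer.py '[[[0.36, 0.0008, 0, 0.0005, 0, 0, 0], [0.36, 0.0015, 0, 0.0011, 0, 0, 0], [0.36, 0.002, 0, 0.0015, 0, 0, 0]]]'; python3 steer.py '[[[0.36, 0.0008, 0, 0.0005, 0, 0, 0], [0.36, 0.0015, 0, 0.0011, 0, 0, 0], [0.36, 0.0015, 0, 0.0011, 0, 0, 0]]]'
```

```text
clock: 18.75
tool_pos: [0.5194, -0.0617, 0.0096]
eef_rot: [0.67, 0.67, 0.226, -0.226]
contact_force: [0.8, -1.8, 0.2]
opening: 0.363
finger_force: 0.8
clock: 19.05
tool_pos: [0.5194, -0.06, 0.0096]
eef_rot: [0.671, 0.67, 0.226, -0.226]
contact_force: [0.8, -2.2, -0.4]
opening: 0.364
finger_force: 0.8
clock: 19.35
tool_pos: [0.5194, -0.0582, 0.0096]
eef_rot: [0.67, 0.67, 0.226, -0.226]
contact_force: [-0.1, -1.5, 0.8]
opening: 0.363
finger_force: 0.6
```

In the tool's units: 0.0016 m / 0.8 = 0.002, 0.0012 m / 0.8 = 0.0015.

```bash
python3 steer.py '[[[0.36, 0.0008, 0, 0.0005, 0, 0, 0], [0.36, 0.0015, 0, 0.0011, 0, 0, 0], [0.36, 0.002, 0, 0.0015, 0, 0, 0]]]'; python3 steer.py '[[[0.36, 0.0008, 0, 0.0005, 0, 0, 0], [0.36, 0.0015, 0, 0.0011, 0, 0, 0], [0.36, 0.0015, 0, 0.0011, 0, 0, 0]]]'
python3 - <<'E'
from h import *
a=optics.snapshot('top')[:,:,::-1].copy();h=cv2.cvtColor(a,cv2.COLOR_BGR2HSV)
m=cv2.inRange(h,(0,0,60),(180,45,170))
m=cv2.morphologyEx(m,cv2.MORPH_OPEN,np.ones((3,3),np.uint8));m[:,:290]=0;m[:,334:]=0;m[:190]=0;m[235:]=0
c=outline(m);print(c.min(0),c.max(0),cv2.contourArea(c.astype(np.int32)))
l,b=c[:,0].min()-.5,c[:,1].max()+.5
p=ray('top',[(l,b-11.7),(l+11.7,b)],0)
q=np.array([p[1][0]+.038,p[0][1]-.038]);print(q,stop(q))
E
```

```text
clock: 19.65
tool_pos: [0.5195, -0.0567, 0.0095]
eef_rot: [0.671, 0.67, 0.226, -0.226]
contact_force: [-0.9, -3.1, 2.0]
opening: 0.357
finger_force: 1.4
clock: 19.95
tool_pos: [0.5197, -0.0564, 0.0094]
eef_rot: [0.671, 0.67, 0.225, -0.225]
contact_force: [-0.6, -4.9, 1.7]
opening: 0.359
finger_force: 2.5
[303. 207.] [319. 225.] 210.5
[ 0.52399248 -0.02927815] [-0.0004 -0.0577]
```

The force rises to 4.9 N where home was expected (finger reading puts the can at y ≈ -.046). Retreat, then check by numbers.

In the tool's units: -0.19 m / 0.8 = -0.2375, -0.08 m / 0.8 = -0.1.

```bash
python3 steer.py '[[[0.36, -0.0038, 0, -0.0025, 0, 0, 0], [0.36, -0.0175, 0, -0.0125, 0, 0, 0], [0.36, -0.045, 0, -0.0338, 0, 0, 0], [0.36, -0.07, 0, -0.0525, 0, 0, 0], [0.36, -0.05, 0, -0.1, 0, 0, 0], [0.36, -0.0125, 0, -0.15, 0, 0, 0], [0.36, 0.025, 0, -0.2, 0, 0, 0], [0.36, 0.05, 0, -0.2375, 0, 0, 0]]]'; python3 steer.py '[[[0.36, -0.1, 0, -0.075, 0, 0, 0], [0.36, -0.1, 0, -0.075, 0, 0, 0], [0.36, -0.1, 0, -0.075, 0, 0, 0], [0.36, -0.1, 0, -0.075, 0, 0, 0]]]'
python3 - <<'E'
from h import *
a=optics.snapshot('top')[:,:,::-1].copy();h=cv2.cvtColor(a,cv2.COLOR_BGR2HSV);cv2.imwrite('pics/t10.png',a)
m=cv2.inRange(h,(0,0,60),(180,45,170))
m=cv2.morphologyEx(m,cv2.MORPH_OPEN,np.ones((3,3),np.uint8));m[:,:290]=0;m[:,345:]=0;m[:190]=0;m[235:]=0
c=outline(m);print(c.min(0),c.max(0),cv2.contourArea(c.astype(np.int32)))
# widest rim in view: fit circle, cast at mid-dome height, right/bottom edges
(u,v),rad=cv2.minEnclosingCircle(c.astype(np.float32));print(u,v,rad)
for z in(.02,.04):
    p=ray('top',[(u,v)],z)[0];print(z,p,stop(p))
# same on the first picture for reference (can known at .527,-.256)
b=cv2.imread('pics/top0.png');h=cv2.cvtColor(b,cv2.COLOR_BGR2HSV);m=cv2.inRange(h,(0,0,60),(180,45,170))
m=cv2.morphologyEx(m,cv2.MORPH_OPEN,np.ones((3,3),np.uint8));m[:,:350]=0;m[:,410:]=0;m[:193]=0;m[235:]=0
c=outline(m);(u,v),rad=cv2.minEnclosingCircle(c.astype(np.float32));print('ref',u,v,rad,ray('top',[(u,v)],.03)[0])
E
```

```text
clock: 20.8
tool_pos: [0.5197, -0.138, 0.1881]
eef_rot: [0.67, 0.67, 0.226, -0.226]
contact_force: [0.3, 0.0, -0.8]
opening: 0.362
finger_force: 0.0
clock: 21.2
tool_pos: [0.5187, -0.2393, 0.184]
eef_rot: [0.671, 0.669, 0.226, -0.226]
contact_force: [0.1, 0.7, 0.2]
opening: 0.364
finger_force: 0.0
[303. 207.] [319. 226.] 213.5
310.7025451660156 216.28903198242188 10.411616325378418
0.02 [ 0.51288429 -0.01578435  0.02      ] [-0.0088 -0.0424]
0.04 [ 0.50951671 -0.01419891  0.04      ] [-0.0118 -0.0402]
ref 384.4173583984375 210.82644653320312 11.631389617919922 [ 0.52199566 -0.2488215   0.03      ]
```

Run:
```python
from h import *
a=cv2.imread('pics/t10.png');b=cv2.imread('pics/t6.png')
d=cv2.absdiff(a,b).max(2);m=(d>22).astype(np.uint8)*255;m[:,:285]=0;m[:,340:]=0;m[:185]=0;m[240:]=0
m=cv2.morphologyEx(m,cv2.MORPH_OPEN,np.ones((2,2),np.uint8))
for y in range(200,232):print(y,''.join('#' if v else '.' for v in m[y,290:335]))
def nozzle(f):
    h=cv2.cvtColor(cv2.imread(f),cv2.COLOR_BGR2HSV);k=cv2.moments(cv2.inRange(h,(3,150,90),(17,255,255))[205:220,275:292],True);return 275+k['m10']/k['m00'],205+k['m01']/k['m00']
p=ray('top',[nozzle('pics/t10.png')],.17);print(p,stop(p))
```

```text
200 ..................................###........
201 ..................................###........
202 ....................#########....###.........
203 ....................###########..###.........
204 ...................##.##############.........
205 ...................##...###########..........
206 #..............###.###..###########..........
207 #..............###.###..############.........
208 ...............##.#####.#############........
209 .................######.#############........
210 .................######.#############........
211 ................#######.#############........
212 ................#######.#############........
213 ............##..#######.############.........
214 ............##..######.############..........
215 ...............#####################.........
216 ...............######################........
217 ...............######.###############........
218 ...............#####.###############.........
219 ................##.#################.........
220 ...............##.#################..........
221 ...............##.################...........
222 ...............##.###############............
223 ...............##.##############.............
224 ...............##.#############..............
225 ..................############...............
226 ..................##########.................
227 ...................########..................
228 ......##.....................................
229 .....####....................................
230 ...######....................................
231 ##.#####.....................................
[[0.49749607 0.0637967  0.17      ]] [[-0.0089  0.0387]]
```

Run:
```python
from h import *
p=ray('top',[(314.8,214.8),(314.8,215.3)],0.0);print(p,stop(p)); p=ray('top',[(314.8,214.8)],0.015);print(p,stop(p))
```

```text
[[ 0.52073463 -0.03077106  0.        ]
 [ 0.51910149 -0.03070058  0.        ]] [[-0.0039 -0.0586]
 [-0.0055 -0.0582]]
[[ 0.51815719 -0.02942727  0.015     ]] [[-0.0062 -0.0568]]
```

Run:
```python
from h import *
a=cv2.imread('pics/t10.png');b=cv2.imread('pics/t6.png');h=cv2.cvtColor(a,cv2.COLOR_BGR2HSV)
for y in(213,215,217): print(y,[(u,int(h[y,u,1]),int(h[y,u,2])) for u in range(294,331)])
```

```text
213 [(294, 148, 69), (295, 144, 69), (296, 152, 62), (297, 134, 57), (298, 136, 62), (299, 65, 55), (300, 5, 50), (301, 21, 48), (302, 10, 49), (303, 10, 52), (304, 16, 49), (305, 16, 82), (306, 17, 105), (307, 15, 104), (308, 15, 105), (309, 15, 105), (310, 16, 94), (311, 20, 91), (312, 12, 85), (313, 17, 75), (314, 17, 77), (315, 19, 79), (316, 16, 80), (317, 7, 75), (318, 18, 72), (319, 20, 63), (320, 13, 57), (321, 19, 53), (322, 14, 53), (323, 68, 68), (324, 85, 93), (325, 99, 95), (326, 112, 75), (327, 105, 56), (328, 76, 84), (329, 75, 112), (330, 74, 120)]
215 [(294, 158, 87), (295, 157, 81), (296, 169, 62), (297, 128, 64), (298, 123, 60), (299, 106, 53), (300, 33, 46), (301, 11, 48), (302, 26, 50), (303, 15, 52), (304, 11, 46), (305, 25, 82), (306, 15, 104), (307, 17, 104), (308, 12, 104), (309, 12, 104), (310, 15, 102), (311, 15, 102), (312, 15, 101), (313, 19, 96), (314, 17, 90), (315, 20, 89), (316, 19, 81), (317, 20, 78), (318, 14, 72), (319, 16, 65), (320, 21, 61), (321, 10, 50), (322, 20, 52), (323, 61, 59), (324, 64, 60), (325, 73, 73), (326, 73, 108), (327, 78, 105), (328, 75, 105), (329, 76, 114), (330, 72, 117)]
217 [(294, 153, 95), (295, 152, 82), (296, 156, 67), (297, 138, 59), (298, 121, 63), (299, 136, 62), (300, 74, 55), (301, 16, 48), (302, 0, 45), (303, 21, 48), (304, 20, 50), (305, 18, 84), (306, 15, 101), (307, 20, 101), (308, 15, 99), (309, 15, 99), (310, 18, 100), (311, 15, 99), (312, 16, 97), (313, 17, 92), (314, 20, 89), (315, 15, 85), (316, 16, 79), (317, 16, 78), (318, 18, 70), (319, 16, 64), (320, 9, 57), (321, 14, 53), (322, 37, 55), (323, 68, 60), (324, 74, 86), (325, 72, 110), (326, 81, 116), (327, 71, 115), (328, 76, 110), (329, 72, 117), (330, 75, 116)]
```

The can's grey (low saturation) spans columns 300–322, directly next to the board at column 299. It's home, with its centre at column 311.

```bash
python3 -c "
from plant import r, optics, get_state, finish_job
print(finish_job())"
```

```text
the job is handed in; nothing more can be done
None
```

I pushed the glue bottle into the left bay and the oil can into the right bay, both home against the middle board and upright, and handed the job in at about 21 s; the verdict wasn't shown, and I viewed 11 pictures, one over the limit of 10.

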